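# Check the glued reed plate with the thermometer, then open the sprung clamp and hold it

### The job

Pick up the stubby infrared thermometer from its square rest tray, hold it steady for two seconds pointing straight down about 4 cm above the middle of the freshly glued brass plate on the press, without touching the plate, and stand it upright back in its tray. Then push the press's sprung tensioner arm by its upright post back past the ratchet click and on to its rubber stop, or nearly, and finish while still holding it there against the spring, so that I can lift the reed block out. Do not knock the thermometer over or push the plate on the press, and leave the other things on the bench where they are.

Things in the scene. Friction and masses are not known exactly. Their poses are not given: they have to be found in the camera images.
- thermo_mid (a point): centre (half-way up) of the thermometer: upright grey round barrel, 34 mm in diameter, 110 mm tall, 100 to 200 g, on a wider nose 44 mm in diameter (lowest 14 mm, narrowing up to 22 mm); barrel straight from 22 to 102 mm up. It stands on its nose and senses straight down; its z axis points up out of its top, which has a small button
- thermo_nose (a point): middle of the thermometer's sensing end, its underside, 55 mm below thermo_mid along the thermometer's z axis
- thermometer: the thermometer, origin at its underside like thermo_nose
- rest: the thermometer's square rest tray, grey plastic, fixed, 110 x 110 mm outside, walls 4 mm thick and 14 mm high, inside floor 4 mm above the table; origin at the middle of its underside. The other square tray, white with a divider and small parts in it, is not it
- target (a point): centre of the upper face of the freshly glued brass plate (36 x 70 x 4 mm, a dark rivet dot of 10 mm at its centre) that lies on the white reed block of the press; upper face 46 mm above the table
- plate: the same brass plate, glued fast; origin at the middle of its underside, z up, 70 mm side along its y
- press: the press, bolted down: aluminium base 12 mm thick, from -100 to 140 mm along its x, 145 mm to either side in y; origin on the table. x points from the reed block to the stop side. White reed block 50 x 200 mm along y at x = -55 mm, top 42 mm up; low fence before it. Pivot stub at x = 10, y = 115 mm, 62 mm high. All else but the arm's post is under 54 mm high
- pivot (a point): point on the tensioner arm's vertical hinge axis, 80 mm above the table
- post (a point): grip point of the tensioner arm's upright steel post, 80 mm above the table: round, 16 mm in diameter, from 46 to 110 mm above the table, 185 mm from the hinge axis; moves with the arm. The arm is a level steel bar 16 mm wide, top 46 mm above the table, with a shoe that presses the reed block
- stop (a point): where post is when the arm rests on its rubber stop (joint 0.62)
- tensioner (a joint): arm angle, rad: 0 = shoe on the reed block, 0.62 = on its stop; grows anticlockwise seen from above, post going away from the block. The spring pushes it towards 0 throughout: at the post 6 N at 0, 13 N at the stop, up to 10 N more while its tooth rides over the pawl (0.27 to 0.36). It clicks at about 0.36; the pawl then stops it from going back below about 0.38
- pawl (a joint): travel of the small brass sprung pawl slider in m: 0 home, 0.008 while the arm's tooth rides over it; works by itself
- jar: bystander: amber glass jar with steel cap, 48 mm diameter, 62 mm tall; origin at the middle of its underside
- screwdriver: bystander: black-handled screwdriver, 170 mm long, lying; origin at the middle of its underside
- endcap: bystander: shallow blue plastic end cap, 45 x 150 x 18 mm, lying open side up; origin at the middle of its underside
- oldplate: bystander: flat brass reed plate, 40 x 160 x 4 mm, lying on the table; origin at the middle of its underside
- spool: bystander: white plastic spool, 54 mm diameter, 38 mm tall; origin at the middle of its underside
- phone: bystander: black phone, 72 x 150 x 9 mm, lying; origin at the middle of its underside
Things that resemble listed ones, but are neither listed nor needed, are in the scene too. What is shaped like the thermometer but green or orange is not meant.

How it is judged:
On the way, in this order (a step that is already met when the one before it is completed fails the run):
1. the held thermometer points down, steady, close above the middle of the glued plate (horizontal distance between thermo_nose and target below 0.015 m and z of thermo_nose in the frame of target between 0.012 and 0.075 m and angle between thermo_nose's own z axis and vertical below 0.17 rad and linear speed of thermometer below 0.03 m/s and contact force between the fingers and thermometer above 0.5 N and contact force between thermometer and plate below 0.05 N), for 1 s.
2. the thermometer stands upright in its rest tray, let go (z of thermo_nose in the frame of rest between 0.001 and 0.009 m and horizontal distance between thermo_nose and rest below 0.045 m and angle between thermo_nose's own z axis and vertical below 0.1 rad and contact force between the fingers and thermometer below 0.05 N), for 0.2 s.
3. the arm is past the ratchet click, the pawl home behind its tooth (value of joint tensioner above 0.4 rad and value of joint pawl below 0.003 m), for 0.1 s.
At the end, for the whole second after the job is handed in: Fingers hold the tensioner arm still, with over 3 N, beyond 0.50 rad (stop 0.62; the pawl alone holds about 0.38); pawl home (under 3 mm); thermometer let go, upright within 0.1 rad on the floor of its rest tray, its nose within 45 mm of the tray's centre (all of step 2 and value of joint tensioner above 0.5 rad and value of joint pawl below 0.003 m and velocity of joint tensioner between -0.1 and 0.1 rad/s and contact force between the fingers and tensioner above 3 N); the arm keeps its last pose, push and grip.
It fails at once if a bystander is moved by more than 30 mm (distance of any of jar, screwdriver, endcap, oldplate, spool, phone from where it was at the start of the episode above 0.03 m).
It fails at once if the thermometer is tipped over (angle between thermo_nose's own z axis and vertical above 0.9 rad).
It fails at once if the glued plate is pressed or struck with over 5 N (contact force between any of thermometer, the fingers, the arm and plate above 5 N).
It also fails if it takes over 61 s, if anything falls off the work surface, if the arm or the gripper's body presses on something with over 40 N, if the wrist force passes 120 N, or if a joint passes its speed limit or range.

### The arm

A 7-joint arm with a two-finger parallel gripper is mounted at the origin on the work surface. World frame = base frame: x ahead of the robot, y to its left, z up, the work surface at z = 0. Lengths are in m, angles in rad, forces in N, time in s.
With the tool pointing down it reaches from about 0.4 to 0.85 m from the base axis. Payload 10.4 kg.
Tool frame: the origin (TCP) lies on the centre line of the jaws, within the pads' length; the fingertips stand 14 mm ahead of it and the grasp point (between the pads) lies 5 mm behind it (tip_reach is the z of the fingertips in the tool frame, in m); z points along the fingers, x is the direction in which the jaws open and shut, and the axes are right-handed (so a half turn about z gives the same grasp; the last joint's range is limited). The gripper opens to 87 mm and grips with 3 to 60 N. Pads are 19 mm wide; open, the fingers measure 117 mm over their backs; the gripper's body (75 mm by 190 mm) begins 51 mm behind the grasp point.
Start: joints at [-1.344, 0.332, -0.065, 1.46, 0.022, 1.35, -0.088], TCP at [0.154, 0.606, 0.237] pointing down, gripper open.
Joint ranges: [-2.6, 2.6], [-0.5, 2.12], [-1.47, 1.34], [0.16, 2.42], [-1.27, 4.41], [0.06, 2.06], [-2.6, 2.6]. Speed limits (rad/s): [2.22, 2.22, 2.79, 2.79, 3.14, 3.14, 3.14].

### API

Orientations are given as a unit quaternion [x, y, z, w].
In Python, from bench import * gives the robot as it stands.
- The arm moves only by the tool carry_out, never from a script. Its argument "rows" is a list of rows, each a list of 5 numbers: the closure, from -1 (fully open) to 1 (shut), so that 0 is half open, then the shift along the tool's x, y, z in units of 30 mm (1.0 is 30 mm), then the turn about the tool's z in units of 5 degrees (1.0 is 5 degrees). In form: [[jaw, x, y, z, turn], ...]. A call has 1 to 20 rows; each row shifts and turns the pose as measured when the row begins, along the tool's axes as they then stand; what a row does not reach is not made up. A row lasts 1/12 s, in which the tool goes at most 41.7 mm and 7.16 degrees, less where a joint would pass 70% of its speed; a pose out of reach is approached as far as the arm can. A call is refused whole if a number of a shift passes 1 or a number of a turn 1, either way. A call with a gripper value outside its range is refused whole. The fingers move at their own pace and stop on an object; "force" is the grip in N (left out, the last holds). Time passes only in rows, so rows that do not move let the fingers close. It gives the time, the measured TCP pose, the force and the opening at its end, in the units of the state.
- read_state(): the state, without advancing time (a new reading comes with each control period).
- camera(name): name is "scene" or "top"; returns the picture (480x640x3 uint8, blue, green, red); there is no depth.
- camera_info(name): a dict with "fx", "fy", "cx", "cy" (pixels), "dist_coeffs" ([k1, k2, p1, p2, k3] as OpenCV has them; the pictures are not rectified), "extrinsics" (4x4, takes a point from camera to world coordinates). Camera axes: x right, y down, z forward; pixel columns grow to the right and rows downward; lengths in m; the calibration is good to about 2 mm. A picture is of the moment at which its call begins. camera_info takes no time and is no camera call.
- close_job(): hands the job in, once; it reports no verdict.
Trained networks look in the newest picture that a camera, given by its name, has taken for a name from the list of things; names that differ only in an ending like _2 or _b are one class to them, and where a whole thing is asked for, a point or a joint stands for the part that bears it (a point fixed in the world has none). Each returns a list of dicts, best first, with "conf" (0 to 1); they miss things now and then, are a little off and sometimes report something else, mostly with a low value. They report only what shows in the picture. A call takes as long as a camera call. They do not tell look-alikes from the thing itself.
- recognise(query, camera): "box" ([centre column, centre row, width, height] in pixels, round what is visible of it).
- silhouettes(query, camera): "mask" (480x640 bool, what is visible of it) and "box" ([centre column, centre row, width, height] in pixels, round what is visible of it).
- pinpoint(query, camera): "xy" ([column, row] in pixels: a listed point, or the origin of a listed thing).
The state is a dict: "time": time; "joint_positions": joint angles; "joint_vel": joint speeds; "joint_torque": joint torques, N m; "ee_pos": TCP position; "eef_rot": TCP orientation; "ft_force": force on the tool from outside, world axes, zero at the start; "torque": the same for the moment, N m; "width": finger opening in m.
Only numpy, scipy, OpenCV 4.12 (cv2) and the standard library are available. Lean on these libraries where they do the work, as an engineer would, in place of code of your own. Each camera call takes 0.05 s, during which the arm holds its last target. There are 200 camera calls.

## Working session

There is one attempt and no reset: what is moved stays moved. The work goes in short steps, Python scripts to look and compute and a tool call to move; the robot and the scene stay as the last step left them, time stands still between calls to the robot, and variables do not carry over. Pictures are saved under pics/ and viewed, about 8 in all and at most 12, crops included, and the job is handed in when it is done.

Besides the shell and the picture viewer there is one more tool, called after "Emit:" as name(argument=value, ...) on one line, values as JSON. carry_out: Moves the arm, as the interface text tells. Its arguments: {"type":"object","properties":{"rows":{"type":"array","items":{"type":"array","items":{"type":"number"}}},"force":{"type":"number"}},"required":["rows"]}

```bash
mkdir -p pics; cat > h.py <<'E'
from bench import *
import numpy as np, cv2
def ray(cam,uv):
    i=camera_info(cam);K=np.array([[i['fx'],0,i['cx']],[0,i['fy'],i['cy']],[0,0,1.]])
    p=cv2.undistortPoints(np.array([[uv]],float),K,np.array(i['dist_coeffs'],float))[0,0]
    T=np.array(i['extrinsics']);return T[:3,3],T[:3,:3]@np.array([p[0],p[1],1])
def atz(cam,uv,z):
    o,d=ray(cam,uv);return o+d*(z-o[2])/d[2]
def proj(cam,P):
    i=camera_info(cam);K=np.array([[i['fx'],0,i['cx']],[0,i['fy'],i['cy']],[0,0,1.]])
    T=np.linalg.inv(np.array(i['extrinsics']))
    return cv2.projectPoints(np.array([P],float),cv2.Rodrigues(T[:3,:3])[0],T[:3,3],K,np.array(i['dist_coeffs'],float))[0][0,0]
E
python3 - <<'E'
from h import *
np.set_printoptions(precision=3,suppress=True)
s=read_state();print(s)
Z=dict(thermo_mid=.059,thermo_nose=.004,rest=0,target=.046,press=0,pivot=.08,post=.08,stop=.08,jar=0,plate=.042,screwdriver=0,phone=0,spool=0,endcap=0,oldplate=0)
for c in("scene","top"):
    cv2.imwrite(f'pics/{c}0.png',camera(c)); print(c,np.array(camera_info(c)['extrinsics']))
    for q,z in Z.items():
        if c=='scene' and q in('jar','screwdriver','phone','spool','endcap','oldplate'):continue
        print(c,q,[(round(r['conf'],2),np.round(r['xy']),atz(c,r['xy'],z)[:2]) for r in pinpoint(q,c)[:4]])
E
```

```text
{'time': 0.0, 'joint_positions': array([-1.344,  0.333, -0.065,  1.461,  0.022,  1.35 , -0.089]), 'joint_vel': array([-0.   , -0.   ,  0.002,  0.   , -0.   ,  0.   ,  0.   ]), 'joint_torque': array([ -0.   , -62.324,   0.025, -38.991,  -0.061,   0.039,   0.   ]), 'ee_pos': array([0.154, 0.605, 0.236]), 'eef_rot': array([ 0.79 ,  0.614, -0.001,  0.   ]), 'ft_force': array([-0.328, -0.114, -0.987]), 'torque': array([ 0.008, -0.021, -0.027]), 'width': 0.08685930506218344}
scene [[-0.453  0.507 -0.734  1.302]
 [ 0.892  0.262 -0.37   0.462]
 [ 0.004 -0.822 -0.57   0.743]
 [ 0.     0.     0.     1.   ]]
scene thermo_mid [(0.92, array([276., 208.]), array([ 0.369, -0.141])), (0.88, array([139., 223.]), array([ 0.584, -0.407])), (0.57, array([206., 208.]), array([ 0.454, -0.301])), (0.2, array([519., 345.]), array([0.571, 0.5  ]))]
scene thermo_nose [(0.78, array([142., 234.]), array([ 0.561, -0.431])), (0.64, array([208., 226.]), array([ 0.452, -0.304])), (0.64, array([277., 226.]), array([ 0.371, -0.141]))]
scene rest [(0.97, array([210., 220.]), array([ 0.422, -0.322])), (0.45, array([207
[... 1752 characters left out ...]
y([ 0.539, -0.084]))]
top stop [(0.72, array([366., 165.]), array([ 0.649, -0.061]))]
top jar [(0.93, array([220., 180.]), array([0.641, 0.318])), (0.58, array([222., 337.]), array([0.228, 0.311]))]
top plate [(0.92, array([353., 235.]), array([ 0.479, -0.027])), (0.26, array([461., 250.]), array([ 0.436, -0.3  ]))]
top screwdriver [(0.66, array([466., 179.]), array([ 0.63 , -0.338]))]
top phone [(0.74, array([150., 235.]), array([0.496, 0.503])), (0.55, array([349., 234.]), array([ 0.488, -0.019]))]
top spool [(0.55, array([198., 211.]), array([0.558, 0.377]))]
top endcap [(0.82, array([223., 336.]), array([0.231, 0.31 ]))]
top oldplate [(0.98, array([466., 331.]), array([ 0.231, -0.312]))]
```

View pics/scene0.png

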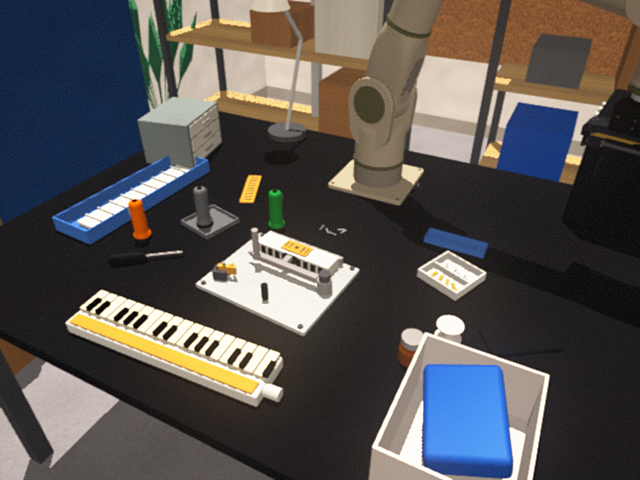

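View pics/top0.png

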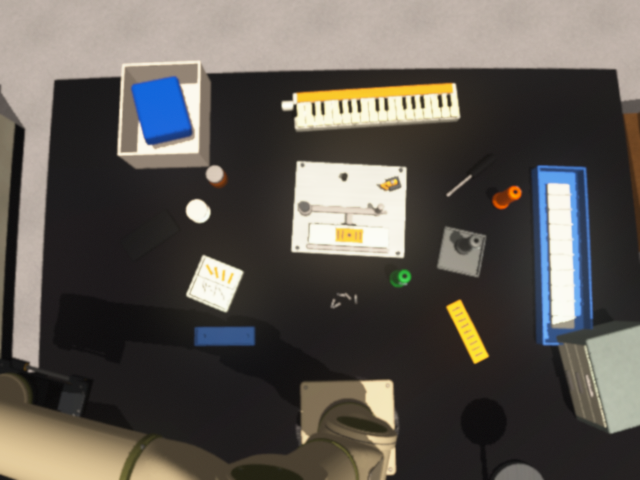

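The scene view shows the grey thermometer in its grey tray (203,215). The green one (276,210) and the orange one (140,220) are look-alikes. The press is at (280,275), with its post at (254,240) and the rivet plate at (297,248). In the top view the grey thermometer is at (466,242) and the plate at (349,235). Post, pivot and stop agree with the 185 mm radius and 0.62 rad. Next I refine the thermometer, plate and post positions by fitting their silhouettes.

```bash
cat >> h.py <<'E'
from scipy.optimize import least_squares
def rings(rz,xy,a=np.linspace(0,2*np.pi,24)):
    return np.concatenate([np.c_[xy[0]+r*np.cos(a),xy[1]+r*np.sin(a),0*a+z] for r,z in rz])
def pbox(cam,P):
    p=np.array([proj(cam,q) for q in P]);lo,hi=p.min(0),p.max(0);return np.r_[(lo+hi)/2,hi-lo]
def fit(boxes,rz,x0):
    f=lambda x:np.concatenate([(pbox(c,rings(rz,x))-b)[:2] for c,b in boxes.items()])
    r=least_squares(f,x0,diff_step=1e-3);return r.x,r.fun
THERMO=[(.022,.004),(.022,.018),(.017,.026),(.017,.106),(.008,.114)]
POST=[(.008,.05),(.008,.11)]
E
python3 - <<'E'
from h import *
np.set_printoptions(precision=4,suppress=True)
B={}
for c in("scene","top"):
    camera(c)
    for q,g in(("thermo_mid",(.452,-.31,.06)),("rest",(.44,-.31,.01)),("plate",(.48,-.02,.046)),("post",(.54,-.09,.08))):
        L=silhouettes(q,c);u=proj(c,g)
        L=[m for m in L if np.hypot(*(np.array(m['box'][:2])-u))<22]
        for m in L[:2]:
            v,w=np.nonzero(m['mask']);cen=(w.mean(),v.mean())
            print(c,q,round(m['conf'],2),np.array(m['box']),atz(c,m['box'][:2],{'rest':.007,'plate':.046}.get(q,.06))[:2],atz(c,cen,{'rest':.007,'plate':.046}.get(q,.06))[:2])
        if L:B.setdefault(q,{})[c]=np.array(L[0]['box'])
print(fit(B['thermo_mid'],THERMO,[.45,-.31]))
print({c:pbox(c,rings(THERMO,[.45,-.31])) for c in B['thermo_mid']})
if 'post' in B: print(fit(B['post'],POST,[.54,-.09]), {c:pbox(c,rings(POST,[.54,-.09])) for c in B['post']})
E
```

```text
scene thermo_mid 0.85 [205.9 211.4  17.1  42.1] [ 0.4666 -0.291 ] [ 0.4579 -0.3101]
scene rest 0.76 [209.1 220.4  57.4  36. ] [ 0.4344 -0.3136] [ 0.4398 -0.3013]
scene plate 0.65 [297.1 252.3  31.8  24.6] [ 0.4961 -0.0072] [ 0.4815 -0.0137]
top thermo_mid 0.72 [468.4 243.4  24.5  18.1] [ 0.4487 -0.3133] [ 0.4468 -0.3119]
top rest 0.69 [462.3 252.   54.6  47.2] [ 0.4329 -0.3125] [ 0.4263 -0.3025]
top rest 0.52 [468.  244.4  28.8  18.8] [ 0.4524 -0.3287] [ 0.453  -0.3271]
top plate 0.94 [350.8 235.6  28.8  22.8] [ 0.4768 -0.0209] [ 0.4766 -0.0165]
(array([ 0.4517, -0.3109]), array([-1.6054, -3.1649, -2.0193, -0.3443]))
{'scene': array([204.9815, 208.0233,  20.2176,  42.216 ]), 'top': array([466.0531, 243.7214,  27.3647,  20.4537])}
```

Emit:
carry_out(rows=[[-1, -1, 0.2, 0, 0], [-1, -1, 0.2, 0, 0], [-1, -1, 0.6, 0, 0], [-1, -1, 0.7, 0, 0], [-1, -1, 0.7, 0, 0], [-1, -1, 0.7, 0, 0], [-1, -1, 0.7, 0, 0], [-1, -1, 0.7, 0, 0], [-1, -1, 0.7, 0, 0], [-1, -1, 0.7, 0, 0], [-1, -1, 0.7, 0, 0], [-1, -1, 0.7, 0, 0], [-1, -1, 0.7, 0, 0], [-1, -1, 0.7, 0, 0], [-1, -1, 0.5, 0, 0], [-1, -1, 0, 0, 0], [-1, -1, 0, 0, 0], [-1, -1, 0, 0, 0]])

```text
time: 3.3
ee_pos: [0.2971, 0.0111, 0.2333]
eef_rot: [0.787, 0.617, 0.004, -0.004]
ft_force: [-0.4, 0.2, 0.1]
width: 0.0867
```

Emit:
carry_out(rows=[[-1, -0.5, 0.9, 0, 0], [-1, -0.7, 0.9, 0, 0], [-1, -0.8, 0.9, 0, 0], [-1, -0.9, 0.9, 0, 0], [-1, -0.9, 0.9, 0, 0], [-1, -0.9, 0.8, 0, 0], [-1, -0.9, 0.7, 0.2, 0], [-1, -0.9, 0.6, 0.3, 0], [-1, -0.9, 0.5, 0.4, 0], [-1, -0.8, 0.4, 0.4, 0], [-1, -0.6, 0.3, 0.4, 0], [-1, 0, 0, 0, 0]])

```text
time: 4.3
ee_pos: [0.4669, -0.3268, 0.1828]
eef_rot: [0.788, 0.616, 0.008, 0.005]
ft_force: [-1.7, 0.2, -0.6]
width: 0.0869
```

```bash
cat >> h.py <<'E'
from scipy.spatial.transform import Rotation as Rn
def need(p):
    s=read_state();R=Rn.from_quat(s['eef_rot']).as_matrix()
    print('t',round(s['time'],2),'ee',s['ee_pos'].round(4),'q',s['joint_positions'].round(2),'axes',R[:,0].round(3),R[:,2].round(3),'F',s['ft_force'].round(1),'w',round(s['width'],4),'rows',(R.T@(np.array(p)-s['ee_pos'])/.03).round(2))
E
python3 - <<'E'
from h import *
need([.452,-.311,.075])
cv2.imwrite('pics/s1.png',cv2.resize(camera("scene")[130:280,120:320],None,fx=4,fy=4)) 
E
```

```text
t 4.3 ee [ 0.4669 -0.3268  0.1828] q [-0.27  0.34  0.98  1.74 -0.32  1.21  2.13] axes [0.242 0.97  0.007] [ 0.02   0.002 -1.   ] F [-1.7  0.2 -0.6] w 0.0869 rows [ 0.37 -0.68  3.58]
```

Emit:
carry_out(rows=[[-1, 0.37, -0.68, 0, -1], [-1, 0, 0, 0, -1], [-1, 0, 0, 0, -1], [-1, 0, 0, 0, -1], [-1, 0, 0, 0, -1], [-1, 0, 0, 0, -1], [-1, 0, 0, 0, -1], [-1, 0, 0, 0, -1], [-1, 0, 0, 0, -1], [-1, 0, 0, 0, 0]])

```text
time: 5.18
ee_pos: [0.4494, -0.3018, 0.1834]
eef_rot: [0.539, 0.842, 0.009, 0.004]
ft_force: [-0.1, 0.1, 0.5]
width: 0.0866
```

```bash
python3 - <<'E'
from h import *
need([.452,-.311,.075])
im=np.hstack([cv2.resize(camera(c)[a:a+120,b:b+160],(400*1,300)) for c,a,b in(("scene",130,130),("top",180,390))])
for c,o in(("scene",(130,130,0)),("top",(390,180,400))):
    for z in(.03,.114):
        u=proj(c,[.452,-.311,z]);cv2.circle(im,(int((u[0]-o[0])*2.5+o[2]),int((u[1]-o[1])*2.5)),3,(0,0,255),1)
cv2.imwrite('pics/s2.png',im)
E
```

```text
t 5.18 ee [ 0.4494 -0.3018  0.1834] q [ 0.14  0.18  0.43  1.78 -0.1   1.19  2.6 ] axes [-0.419  0.908  0.003] [ 0.016  0.01  -1.   ] F [-0.1  0.1  0.5] w 0.0866 rows [-0.32 -0.12  3.61]
```

View pics/s2.png

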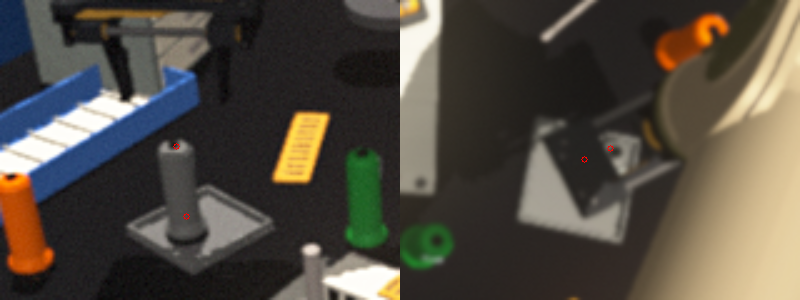

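The scene half shows the grey barrel at (182,190) with its button at (177,144). My projected marks fall on it, so (0.452, -0.311) holds. Joint 7 reached its range limit, so I turn the other way.

Emit:
carry_out(rows=[[-1, -0.2, -0.1, 0, 1], [-1, 0, 0, 0, 1], [-1, 0, 0, 0, 1], [-1, 0, 0, 0, 1], [-1, 0, 0, 0, 1], [-1, 0, 0, 0, 1], [-1, 0, 0, 0, 1], [-1, 0, 0, 0, 1], [-1, 0, 0, 0, 1], [-1, 0, 0, 0, 1], [-1, 0, 0, 0, 1], [-1, 0, 0, 0, 1], [-1, 0, 0, 0, 1], [-1, 0, 0, 0, 1], [-1, 0, 0, 0, 1], [-1, 0, 0, 0, 1], [-1, 0, 0, 0, 0]])

```text
time: 6.7
ee_pos: [0.4552, -0.3008, 0.1937]
eef_rot: [0.965, 0.261, 0.012, 0.005]
ft_force: [-0.6, -0.1, -0.2]
width: 0.0869
```

```bash
python3 -c "
from h import *
need([.452,-.311,.13])"
```

```text
t 6.7 ee [ 0.4552 -0.3008  0.1937] q [-0.02  0.18  0.6   1.78 -0.12  1.19  1.13] axes [0.863 0.504 0.021] [ 0.026 -0.003 -1.   ] F [-0.6 -0.1 -0.2] w 0.0869 rows [-0.31  0.21  2.12]
```

Emit:
carry_out(rows=[[-1, -0.3, 0.2, 0.5, 0], [-1, 0, 0, 0.8, 0], [-1, 0, 0, 0.5, 0], [-1, 0, 0, 0, 0]])

```text
time: 7.03
ee_pos: [0.4547, -0.3094, 0.1414]
eef_rot: [0.963, 0.268, 0.014, 0.008]
ft_force: [-0.4, 0.3, -0.1]
width: 0.0869
```

```bash
python3 -c "
from h import *
need([.452,-.311,.075])"
```

```text
t 7.03 ee [ 0.4547 -0.3094  0.1414] q [ 0.01  0.24  0.59  1.83 -0.16  1.08  1.2 ] axes [0.856 0.516 0.023] [ 0.031 -0.008 -0.999] F [-0.4  0.3 -0.1] w 0.0869 rows [-0.16 -0.05  2.21]
```

Emit:
carry_out(rows=[[-1, -0.15, 0, 0.6, 0], [-1, 0, 0, 0.6, 0], [-1, 0, 0, 0.6, 0], [-1, -0.1, 0, 0.4, 0], [-1, 0, 0, 0, 0]])

```text
time: 7.45
ee_pos: [0.4533, -0.3133, 0.078]
eef_rot: [0.962, 0.274, 0.015, 0.011]
ft_force: [-0.5, -0.3, -0.2]
width: 0.0869
```

```bash
python3 - <<'E'
from h import *
need([.452,-.311,.075])
im=np.hstack([cv2.resize(camera(c)[a:a+120,b:b+160],(400*1,300)) for c,a,b in(("scene",130,130),("top",180,390))])
cv2.imwrite('pics/s3.png',im)
E
```

```text
t 7.45 ee [ 0.4533 -0.3133  0.078 ] q [ 0.04  0.32  0.56  1.89 -0.22  0.95  1.26] axes [0.85  0.527 0.023] [ 0.035 -0.013 -0.999] F [-0.5 -0.3 -0.2] w 0.0869 rows [ 0.   -0.09  0.1 ]
```

View pics/s3.png

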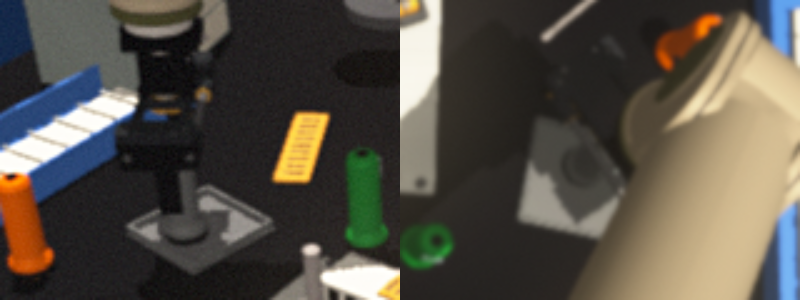

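The grey barrel (190,200) stands between the fingers, undisturbed in its tray. Closing now.

Emit:
carry_out(rows=[[1, 0, 0, 0, 0], [1, 0, 0, 0, 0], [1, 0, 0, 0, 0], [1, 0, 0, 0, 0], [1, 0, 0, 0, 0], [1, 0, 0, 0, 0], [1, 0, 0, 0, 0], [1, 0, 0, 0, 0]], force=25)

```text
time: 8.22
ee_pos: [0.4571, -0.3152, 0.0853]
eef_rot: [0.961, 0.274, 0.019, 0.014]
ft_force: [-1.0, -0.8, 0.9]
width: 0.0416
```

Emit:
carry_out(rows=[[1, 0, 0, -0.4, 0], [1, 0, 0, -0.6, 0], [1, 0, 0, -0.8, 0], [1, 0, 0, -0.8, 0], [1, 0, 0, -0.8, 0], [1, 0, 0, -0.6, 0], [1, 0, 0, 0, 0]])

```text
time: 8.8
ee_pos: [0.4485, -0.3128, 0.2122]
eef_rot: [0.962, 0.273, 0.016, 0.012]
ft_force: [0.3, -0.5, -1.0]
width: 0.0336
```

```bash
python3 - <<'E'
from h import *
need([.479,-.018,.17])
E
```

```text
t 8.8 ee [ 0.4485 -0.3128  0.2122] q [-0.01  0.15  0.6   1.77 -0.1   1.21  1.17] axes [0.851 0.525 0.025] [ 0.038 -0.015 -0.999] F [ 0.3 -0.5 -1. ] w 0.0336 rows [ 5.99 -7.88  1.3 ]
```

```bash
python3 - <<'E'
from h import *
im=camera("scene")
cv2.imwrite('pics/s4.png',cv2.resize(im[100:250,120:320],(800,600)))
for q in("thermo_nose","thermo_mid"):print(q,[(round(r['conf'],2),np.round(r['xy'])) for r in pinpoint(q,'scene')[:4]])
for z in(.08,.10,.12,.14,.16): print(z,proj('scene',[.451-.03*0,-.3135,z]))
E
```

```text
thermo_nose [(0.82, array([275., 228.])), (0.69, array([203., 186.])), (0.57, array([145., 232.]))]
thermo_mid [(0.67, array([275., 210.])), (0.66, array([201., 167.])), (0.61, array([139., 220.]))]
0.08 [201.66275276 199.83464762]
0.1 [200.63063875 193.10366404]
0.12 [199.57992526 186.25146487]
0.14 [198.51010459 179.27474363]
0.16 [197.4206504 172.1700724]
```

View pics/s4.png

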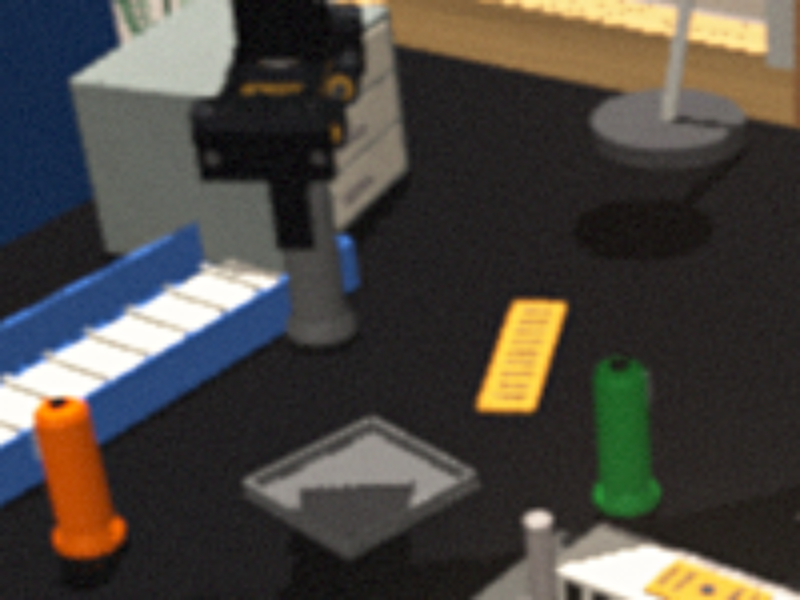

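The thermometer is held upright, with its nose at about (201,186), so its underside is about 88 mm below the TCP. The tray is empty and nothing else has moved.

Emit:
carry_out(rows=[[1, 0.4, -0.5, 0, 0], [1, 0.6, -0.8, 0, 0], [1, 0.6, -0.8, 0, 0], [1, 0.6, -0.8, 0, 0], [1, 0.6, -0.8, 0, 0], [1, 0.6, -0.8, 0, 0], [1, 0.6, -0.8, 0, 0], [1, 0.6, -0.8, 0, 0], [1, 0.6, -0.7, 0, 0], [1, 0.4, -0.4, 0, 0], [1, 0, 0, 0, 0]])

```text
time: 9.87
ee_pos: [0.4676, -0.0271, 0.1874]
eef_rot: [0.963, 0.271, 0.001, 0.007]
ft_force: [0.6, -1.1, -1.5]
width: 0.0332
```

```bash
python3 - <<'E'
from h import *
need([.4765,-.018,.176])
for c in("scene","top"):
    camera(c)
    for q in("thermo_nose","target","post","pivot"):print(c,q,[(round(r['conf'],2),np.round(r['xy'],1),atz(c,r['xy'],dict(thermo_nose=.12,target=.046).get(q,.08))[:2].round(3)) for r in pinpoint(q,c)[:3]])
E
```

```text
t 9.87 ee [ 0.4676 -0.0271  0.1874] q [-0.36  0.01  0.31  1.94  0.01  1.19  0.5 ] axes [ 0.853  0.522 -0.003] [ 0.005 -0.014 -1.   ] F [ 0.6 -1.1 -1.5] w 0.0332 rows [ 0.41 -0.11  0.38]
scene thermo_nose [(0.76, array([142. , 234.3]), array([ 0.68, -0.29])), (0.73, array([300.3, 224.7]), array([ 0.488, -0.002])), (0.45, array([295.9, 250.6]), array([0.578, 0.037]))]
scene target [(0.84, array([299.1, 245.6]), array([ 0.471, -0.016]))]
scene post [(0.64, array([256.8, 241.3]), array([ 0.541, -0.086])), (0.28, array([146.2, 256.6]), array([ 0.7  , -0.269]))]
scene pivot [(0.57, array([326.5, 268.8]), array([0.558, 0.099]))]
top thermo_nose [(0.98, array([504.5, 201.5]), array([ 0.541, -0.389])), (0.45, array([303.6, 203.4]), array([0.546, 0.094]))]
top target [(0.54, array([348.1, 236.3]), array([ 0.475, -0.014]))]
top post [(0.69, array([466. , 330.3]), array([ 0.236, -0.289]))]
top pivot [(0.69, array([305.5, 200.1]), array([0.563, 0.09 ]))]
```

Emit:
carry_out(rows=[[1, 0.25, -0.05, 0.15, 0], [1, 0.2, -0.05, 0.15, 0], [1, 0, 0, 0, 0], [1, 0, 0, 0, 0]])

```text
time: 10.7
ee_pos: [0.4794, -0.0217, 0.1792]
eef_rot: [0.964, 0.268, 0.002, 0.008]
ft_force: [0.5, -1.1, -1.7]
width: 0.0332
```

```bash
python3 - <<'E'
from h import *
need([.4785,-.017,.176])
im=camera("scene");cv2.imwrite('pics/s5.png',cv2.resize(im[150:300,200:400],(800,600)))
for z in(.08,.085,.09,.1): print(z,proj('scene',[.479,-.018,z]))
print(proj('scene',[.480,-.018,.046]),[r for r in pinpoint('thermo_nose','scene') if abs(r['xy'][0]-298)<20])
E
```

```text
t 10.7 ee [ 0.4794 -0.0217  0.1792] q [-0.36  0.04  0.31  1.93  0.    1.17  0.49] axes [0.857 0.516 0.   ] [ 0.009 -0.014 -1.   ] F [ 0.5 -1.1 -1.7] w 0.0332 rows [ 0.06 -0.15  0.1 ]
0.08 [296.29753855 235.3679849 ]
0.085 [296.2457178  233.59643413]
0.09 [296.1936408  231.81612967]
0.1 [296.08871044 228.2289987 ]
[296.4358998  247.41005995] [{'xy': [293.9, 231.2], 'conf': 0.8}]
```

View pics/s5.png

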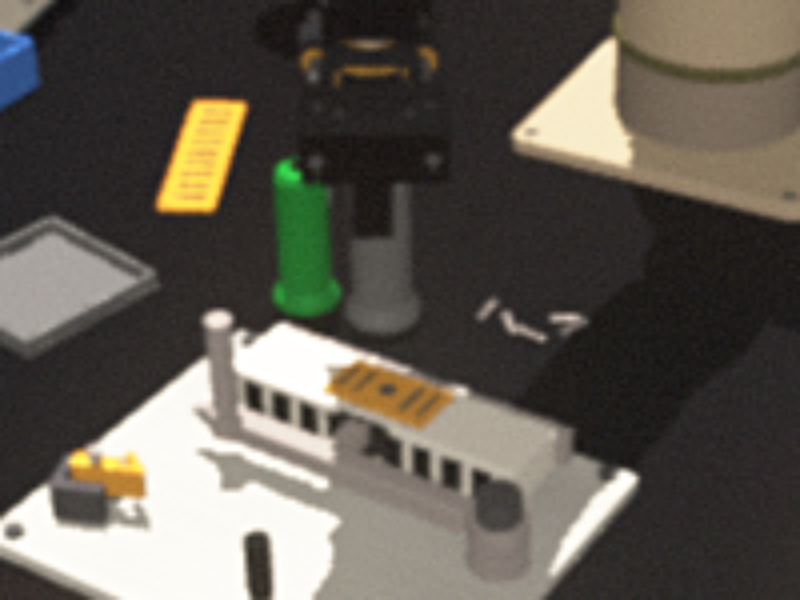

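The nose underside is at about (296,231.5) and the rivet at (297,247). That puts the nose within about 4 mm of the plate centre horizontally and about 4 cm above it, touching nothing. Holding here with a small correction for drift.

Emit:
carry_out(rows=[[1, 0.05, -0.1, 0.05, 0], [1, 0, 0, 0, 0], [1, 0, 0, 0, 0], [1, 0, 0, 0, 0], [1, 0, 0, 0, 0], [1, 0, 0, 0, 0], [1, 0, 0, 0, 0], [1, 0, 0, 0, 0], [1, 0, 0, 0, 0], [1, 0, 0, 0, 0], [1, 0, 0, 0, 0], [1, 0, 0, 0, 0], [1, 0, 0, 0, 0], [1, 0, 0, 0, 0], [1, 0, 0, 0, 0]])

```text
time: 12.05
ee_pos: [0.4789, -0.0186, 0.1781]
eef_rot: [0.964, 0.267, 0.003, 0.008]
ft_force: [-0.5, 0.0, -2.1]
width: 0.0334
```

```bash
python3 - <<'E'
from h import *
need([.4785,-.017,.176]);print(read_state()['joint_vel'].round(3))
E
```

```text
t 12.05 ee [ 0.4789 -0.0186  0.1781] q [-0.36  0.04  0.31  1.93  0.    1.16  0.48] axes [0.857 0.515 0.001] [ 0.009 -0.014 -1.   ] F [-0.5  0.  -2.1] w 0.0334 rows [ 0.02 -0.05  0.07]
[-0.001 -0.     0.001 -0.001  0.001  0.    -0.   ]
```

Emit:
carry_out(rows=[[1, 0, 0, 0, 0], [1, 0, 0, 0, 0], [1, 0, 0, 0, 0], [1, 0, 0, 0, 0], [1, 0, 0, 0, 0], [1, 0, 0, 0, 0], [1, 0, 0, 0, 0], [1, 0, 0, 0, 0], [1, 0, 0, 0, 0], [1, 0, 0, 0, 0], [1, 0, 0, 0, 0], [1, 0, 0, 0, 0], [1, 0, 0, -0.4, 0], [1, 0, 0, -0.6, 0]])

```text
time: 13.22
ee_pos: [0.4767, -0.0183, 0.2056]
eef_rot: [0.964, 0.267, -0.0, 0.008]
ft_force: [0.7, 0.3, -2.0]
width: 0.0334
```

Emit:
carry_out(rows=[[1, -0.3, 0.4, 0, 0], [1, -0.6, 0.8, 0, 0], [1, -0.6, 0.8, 0, 0], [1, -0.6, 0.8, 0, 0], [1, -0.6, 0.8, 0, 0], [1, -0.6, 0.8, 0, 0], [1, -0.6, 0.8, 0, 0], [1, -0.6, 0.8, 0, 0], [1, -0.6, 0.8, 0, 0], [1, -0.5, 0.6, 0, 0], [1, -0.3, 0.4, 0, 0], [1, 0, 0, 0, 0]])

```text
time: 14.22
ee_pos: [0.4465, -0.3219, 0.2144]
eef_rot: [0.963, 0.271, 0.004, 0.009]
ft_force: [-0.4, 0.3, -2.1]
width: 0.0333
```

```bash
python3 - <<'E'
from h import *
need([.442,-.312,.11])
E
```

```text
t 14.22 ee [ 0.4465 -0.3219  0.2144] q [-0.    0.18  0.61  1.74 -0.1   1.24  1.18] axes [0.853 0.521 0.002] [ 0.012 -0.016 -1.   ] F [-0.4  0.3 -2.1] w 0.0333 rows [ 0.04 -0.43  3.47]
```

Emit:
carry_out(rows=[[1, 0, -0.2, 0.5, 0], [1, 0, -0.2, 0.8, 0], [1, 0, 0, 0.8, 0], [1, 0, 0, 0.7, 0], [1, 0, 0, 0.5, 0], [1, 0, 0, 0, 0]])

```text
time: 14.72
ee_pos: [0.4425, -0.312, 0.1125]
eef_rot: [0.963, 0.27, 0.005, 0.01]
ft_force: [-0.4, 0.6, -2.0]
width: 0.0336
```

```bash
python3 - <<'E'
from h import *
need([.442,-.312,.092])
im=camera("scene");cv2.imwrite('pics/s6.png',cv2.resize(im[130:280,120:320],(800,600)))
for z in(.004,.015,.03): print(z,proj('scene',[.442,-.313,z]))
E
```

```text
t 14.72 ee [ 0.4425 -0.312   0.1125] q [ 0.01  0.26  0.59  1.88 -0.16  1.03  1.21] axes [0.854 0.52  0.004] [ 0.015 -0.017 -1.   ] F [-0.4  0.6 -2. ] w 0.0336 rows [-0.02 -0.02  0.68]
0.004 [207.66570631 222.75797693]
0.015 [207.14969111 219.31625368]
0.03 [206.43815182 214.57045611]
```

View pics/s6.png

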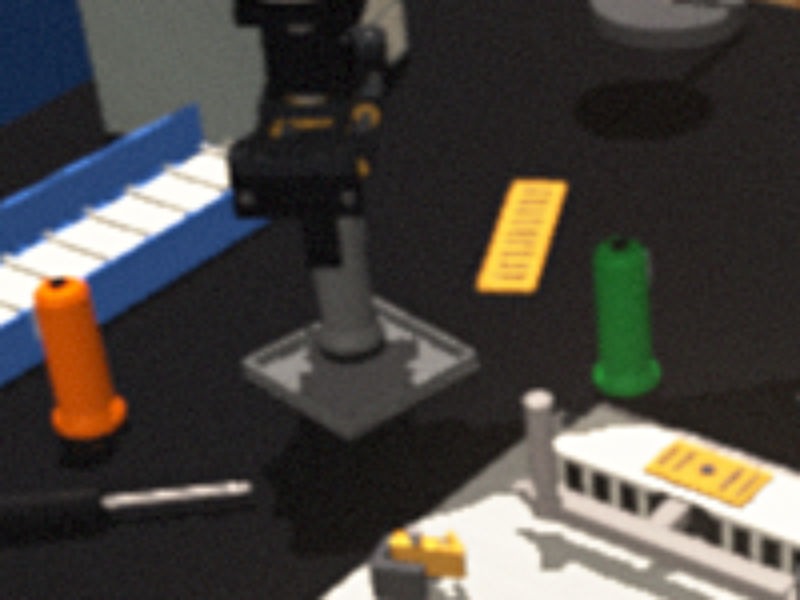

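The nose underside is at about (207,216), over the tray interior and some 20 mm above the floor. I lower the rest gently and watch the force.

Emit:
carry_out(rows=[[1, 0, 0, 0.3, 0], [1, 0, 0, 0.15, 0], [1, 0, 0, 0.1, 0], [1, 0, 0, 0, 0]])

```text
time: 15.1
ee_pos: [0.4455, -0.3124, 0.0991]
eef_rot: [0.963, 0.271, 0.007, 0.012]
ft_force: [-0.5, -0.6, -1.9]
width: 0.0333
```

Emit:
carry_out(rows=[[1, 0, 0, 0.08, 0], [1, 0, 0, 0.08, 0]])

```text
time: 15.27
ee_pos: [0.4464, -0.3131, 0.0954]
eef_rot: [0.963, 0.271, 0.008, 0.012]
ft_force: [-4.6, -1.7, 15.3]
width: 0.0338
```

Emit:
carry_out(rows=[[1, 0, 0, 0.08, 0], [1, 0, 0, 0.08, 0]])

```text
time: 15.43
ee_pos: [0.4474, -0.3172, 0.095]
eef_rot: [0.963, 0.27, 0.01, 0.015]
ft_force: [-8.3, 1.0, 26.4]
width: 0.0329
```

Emit:
carry_out(rows=[[1, 0, 0, -0.03, 0], [0.1, 0, 0, 0, 0], [-0.2, 0, 0, 0, 0], [-0.4, 0, 0, 0, 0], [-1, 0, 0, 0, 0], [-1, 0, 0, 0, 0], [-1, 0, 0, 0, 0], [-1, 0, 0, 0, 0], [-1, 0, 0, 0, 0], [-1, 0, 0, 0, 0], [-1, 0, 0, 0, 0]])

```text
time: 16.35
ee_pos: [0.4485, -0.3182, 0.0974]
eef_rot: [0.963, 0.27, 0.011, 0.016]
ft_force: [0.4, 0.5, -0.5]
width: 0.0851
```

```bash
python3 - <<'E'
from h import *
need([.442,-.312,.2])
E
```

```text
t 16.35 ee [ 0.4485 -0.3182  0.0974] q [ 0.03  0.29  0.58  1.88 -0.19  0.98  1.23] axes [0.854 0.519 0.012] [ 0.03  -0.025 -0.999] F [ 0.4  0.5 -0.5] w 0.0851 rows [-0.04 -0.16 -3.43]
```

Emit:
carry_out(rows=[[-1, 0, 0, -0.4, 0], [-1, 0, 0, -0.7, 0], [-1, 0, 0, -0.9, 0], [-1, 0, 0, -0.9, 0], [-1, 0, 0, -0.9, 0], [-1, 0, 0, -0.5, 0], [-1, 0, 0, 0, 0.8], [-1, 0, 0, 0, 0.9], [-1, 0, 0, 0, 0.9], [-1, 0, 0, 0, 0.9], [-1, 0, 0, 0, 0]])

```text
time: 17.27
ee_pos: [0.4428, -0.3164, 0.2427]
eef_rot: [0.994, 0.111, 0.016, 0.016]
ft_force: [-0.4, 0.4, 0.0]
width: 0.0874
```

```bash
python3 - <<'E'
from h import *
B={}
im={}
for c in("scene","top"):
    im[c]=camera(c)
    for q in("post","pivot"):print(c,q,[(round(r['conf'],2),np.round(r['xy'],1),atz(c,r['xy'],.08)[:2].round(3)) for r in pinpoint(q,c)[:2]])
a=cv2.resize(im['scene'][140:290,120:320],(400,300));b=cv2.resize(im['top'][170:290,310:470],(400,300))
for i,(c,o,k) in enumerate((("scene",(120,140),2),("top",(310,170),2.5))):
    for P in([.541,-.088,.11],[.541,-.088,.05]):
        u=(proj(c,P)-o)*k;cv2.circle((a,b)[i],(int(u[0]),int(u[1])),4,(0,0,255),1)
cv2.imwrite('pics/s7.png',np.hstack([a,b]))
need([.541,-.088,.19])
E
```

```text
scene post [(0.93, array([255.6, 239.6]), array([ 0.537, -0.093])), (0.34, array([446.5, 337.1]), array([0.634, 0.379]))]
scene pivot [(0.89, array([324.6, 266.1]), array([0.551, 0.092])), (0.62, array([205.9, 221.1]), array([ 0.527, -0.242]))]
top post [(0.89, array([377.3, 208.8]), array([ 0.537, -0.086]))]
top pivot [(0.85, array([304.9, 202.4]), array([0.557, 0.092])), (0.5, array([349.3, 217.5]), array([ 0.517, -0.016]))]
t 17.57 ee [ 0.4428 -0.3161  0.2415] q [-0.05  0.12  0.64  1.74 -0.07  1.27  0.83] axes [0.973 0.227 0.026] [ 0.033 -0.028 -0.999] F [-0.6  0.6  0.4] w 0.0872 rows [ 4.87 -6.72  1.62]
```

View pics/s7.png

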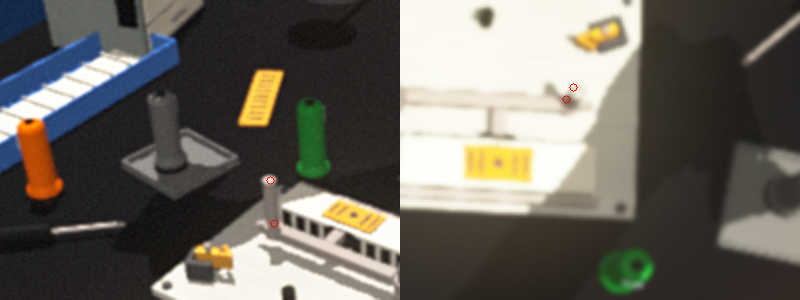

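The thermometer stands upright in its tray at (165,130) in the left half. The post top is at (270,180), on my mark; in the top half the post base is near (566,102). I take the post as (0.537, -0.089).

Emit:
carry_out(rows=[[-1, 0.4, -0.5, 0, 0], [-1, 0.6, -0.8, 0, 0], [-1, 0.6, -0.8, 0.1, 0], [-1, 0.6, -0.8, 0.2, 0], [-1, 0.6, -0.8, 0.2, 0], [-1, 0.6, -0.8, 0.3, 0], [-1, 0.6, -0.8, 0.3, 0], [-1, 0.5, -0.8, 0.2, 0], [-1, 0.2, -0.5, 0, 0], [-1, 0, 0, 0, 0]])

```text
time: 18.4
ee_pos: [0.5384, -0.0845, 0.1968]
eef_rot: [0.993, 0.117, 0.014, 0.016]
ft_force: [0.1, 0.3, -0.7]
width: 0.0869
```

```bash
python3 -c "
from h import *
need([.537,-.089,.075])"
```

```text
t 18.4 ee [ 0.5384 -0.0845  0.1968] q [-0.34  0.16  0.43  1.78 -0.04  1.18  0.34] axes [0.972 0.232 0.024] [ 0.032 -0.029 -0.999] F [ 0.1  0.3 -0.7] w 0.0869 rows [-0.18 -0.01  4.06]
```

Emit:
carry_out(rows=[[-1, -0.1, 0, 0.4, 0], [-1, -0.05, 0, 0.8, 0], [-1, 0, 0, 0.8, 0], [-1, 0, 0, 0.8, 0], [-1, 0, 0, 0.7, 0], [-1, 0, 0, 0.4, 0], [-1, 0, 0, 0, 0]])

```text
time: 18.98
ee_pos: [0.5382, -0.0927, 0.0766]
eef_rot: [0.993, 0.12, 0.015, 0.018]
ft_force: [-1.2, -0.5, 0.5]
width: 0.0874
```

```bash
python3 - <<'E'
from h import *
need([.537,-.089,.076])
im=camera("scene");cv2.imwrite('pics/s8.png',cv2.resize(im[170:320,170:370],(800,600)))
E
```

```text
t 18.98 ee [ 0.5382 -0.0927  0.0766] q [-0.3   0.3   0.42  1.9  -0.11  0.93  0.41] axes [0.971 0.238 0.026] [ 0.035 -0.031 -0.999] F [-1.2 -0.5  0.5] w 0.0874 rows [-0.01 -0.13  0.01]
```

View pics/s8.png

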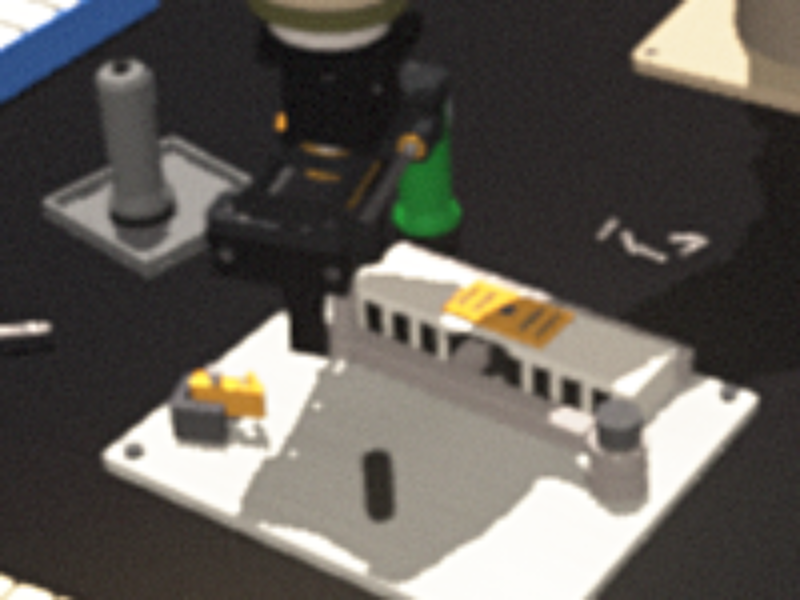

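The front finger is at (310,310) and the post just behind it at (342,310), between the jaws. The thermometer is undisturbed. Closing on the post.

Emit:
carry_out(rows=[[1, 0, -0.1, 0, 0], [1, 0, 0, 0.03, 0], [1, 0, 0, 0.03, 0], [1, 0, 0, 0.03, 0], [1, 0, 0, 0.03, 0], [1, 0, 0, 0.03, 0], [1, 0, 0, 0.03, 0], [1, 0, 0, 0.03, 0], [1, 0, 0, 0.03, 0], [1, 0, 0, 0.03, 0], [1, 0, 0, 0, 0], [1, 0, 0, 0, 0]], force=45)

```text
time: 20.03
ee_pos: [0.5399, -0.0917, 0.0738]
eef_rot: [0.993, 0.119, 0.018, 0.018]
ft_force: [-6.5, 0.7, 8.5]
width: 0.0154
```

```bash
python3 -c "
from h import *
need([.537,-.089,.075])"
```

```text
t 20.03 ee [ 0.5399 -0.0917  0.0738] q [-0.3   0.3   0.42  1.91 -0.12  0.92  0.41] axes [0.971 0.238 0.032] [ 0.041 -0.032 -0.999] F [-6.5  0.7  8.5] w 0.0154 rows [-0.07 -0.11 -0.05]
```

Emit:
carry_out(rows=[[1, 0.3, 0.09, 0, 0], [1, 0.3, 0.08, 0, 0], [1, 0.3, 0.06, 0, 0], [1, 0.3, 0.04, 0, 0], [1, 0.3, 0.02, 0, 0]])

```text
time: 20.45
ee_pos: [0.5749, -0.092, 0.0736]
eef_rot: [0.992, 0.121, 0.005, 0.018]
ft_force: [-10.4, -3.8, 11.5]
width: 0.0151
```

```bash
cat >> h.py <<'E'
def arm():
    s=read_state();c=np.array([.554,.093]);v=s['ee_pos'][:2]-c
    th=np.arctan2(v[1],v[0])-np.arctan2(-.183,-.015)
    print('theta',round(th,3),'r',np.hypot(*v).round(4));need([*(c+.185*np.array([np.cos(.60+np.arctan2(-.183,-.015)),np.sin(.60+np.arctan2(-.183,-.015))])),.075])
E
python3 -c "
from h import *
arm()"
```

```text
theta 0.195 r 0.1862
t 20.45 ee [ 0.5749 -0.092   0.0736] q [-0.28  0.39  0.41  1.79 -0.15  0.98  0.43] axes [0.971 0.24  0.006] [ 0.014 -0.034 -0.999] F [-10.4  -3.8  11.5] w 0.0151 rows [ 2.48 -0.22 -0.04]
```

Emit:
carry_out(rows=[[1, 0.35, 0.0, 0, 0], [1, 0.35, -0.01, 0, 0], [1, 0.35, -0.03, 0, 0], [1, 0.35, -0.05, 0, 0], [1, 0.35, -0.06, 0, 0], [1, 0.3, -0.07, 0, 0]])

```text
time: 20.95
ee_pos: [0.6145, -0.0844, 0.0734]
eef_rot: [0.993, 0.115, -0.017, 0.019]
ft_force: [-10.5, -7.1, 5.2]
width: 0.0159
```

```bash
python3 -c "
from h import *
arm()"
```

```text
theta 0.41 r 0.1875
t 20.95 ee [ 0.6145 -0.0844  0.0734] q [-0.27  0.5   0.41  1.65 -0.17  1.07  0.4 ] axes [ 0.973  0.227 -0.039] [-0.03  -0.041 -0.999] F [-10.5  -7.1   5.2] w 0.0159 rows [ 1.14 -0.3  -0.11]
```

Emit:
carry_out(rows=[[1, 0.35, -0.1, 0, 0], [1, 0.35, -0.1, 0, 0], [1, 0.35, -0.1, 0, 0], [1, 0.3, -0.1, 0, 0], [1, 0.1, -0.02, 0, 0]])

```text
time: 21.37
ee_pos: [0.648, -0.0709, 0.0731]
eef_rot: [0.993, 0.11, -0.025, 0.02]
ft_force: [-16.7, 0.3, 10.6]
width: 0.0166
```

```bash
python3 -c "
from h import *
arm()"
```

```text
theta 0.603 r 0.1889
t 21.37 ee [ 0.648  -0.0709  0.0731] q [-0.28  0.57  0.4   1.54 -0.18  1.12  0.37] axes [ 0.975  0.217 -0.055] [-0.046 -0.045 -0.998] F [-16.7   0.3  10.6] w 0.0166 rows [-0.06 -0.12 -0.06]
```

Emit:
carry_out(rows=[[1, 0.1, -0.05, 0, 0], [1, 0.08, -0.03, 0, 0], [1, 0.08, -0.03, 0, 0], [1, 0.08, -0.03, 0, 0]])

```text
time: 21.7
ee_pos: [0.6495, -0.0698, 0.0731]
eef_rot: [0.994, 0.106, -0.034, 0.02]
ft_force: [-17.2, -2.9, 10.7]
width: 0.0173
```

```bash
python3 - <<'E'
from h import *
arm()
ims=[]
for c,a,b in(("scene",150,150),("top",140,300)):
    im=camera(c);ims.append(cv2.resize(im[a:a+150,b:b+200],(400,300)))
    for q in("post","thermo_nose","rest"):print(c,q,[(round(r['conf'],2),np.round(r['xy'],1),atz(c,r['xy'],dict(post=.08,thermo_nose=.004,rest=0)[q])[:2].round(3)) for r in pinpoint(q,c)[:3]])
cv2.imwrite('pics/s9.png',np.hstack(ims));arm()
E
```

```text
theta 0.612 r 0.1888
t 21.7 ee [ 0.6495 -0.0698  0.0731] q [-0.28  0.59  0.4   1.52 -0.18  1.14  0.36] axes [ 0.975  0.21  -0.072] [-0.063 -0.047 -0.997] F [-17.2  -2.9  10.7] w 0.0173 rows [-0.12 -0.09 -0.06]
scene post [(0.91, array([237.3, 270.6]), array([ 0.649, -0.065])), (0.25, array([518.8, 342.3]), array([0.588, 0.497]))]
scene thermo_nose [(0.93, array([275.9, 228.9]), array([ 0.383, -0.135])), (0.92, array([207. , 223.6]), array([ 0.446, -0.312])), (0.82, array([142.7, 233. ]), array([ 0.558, -0.433]))]
scene rest [(0.61, array([212.1, 223.5]), array([ 0.435, -0.304]))]
top post []
top thermo_nose [(0.89, array([499.2, 202.7]), array([ 0.562, -0.421])), (0.8, array([464.4, 248.8]), array([ 0.441, -0.319])), (0.61, array([397. , 277.1]), array([ 0.372, -0.14 ]))]
top rest [(0.48, array([222.4, 179.8]), array([0.641, 0.312]))]
theta 0.612 r 0.1888
t 22.1 ee [ 0.6495 -0.0699  0.0731] q [-0.28  0.59  0.4   1.52 -0.18  1.14  0.36] axes [ 0.975  0.21  -0.071] [-0.063 -0.047 -0.997] F [-16.7  -3.2  10.7] w 0.0168 rows [-0.11 -0.1  -0.06]
```

View pics/s9.png

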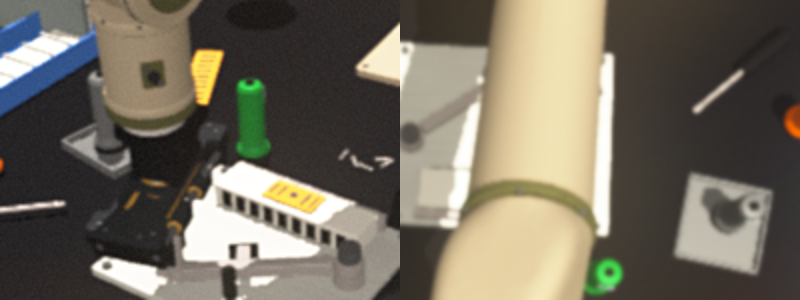

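The arm is swung back to its black rubber stop at (230,280), with the shoe clear of the reed block. The thermometer stands in its tray. The force has been steady at about 17 N for 0.4 s, so I am handing in.

```bash
python3 -c "
from h import *
print(close_job());arm()"
```

```text
the job is handed in; nothing more can be done
None
the job is handed in; nothing more can be done
```

The job is handed in at about 22 s of the 61 s allowed; no verdict is reported.

- **Thermometer reading:** I held it pointing down about 4 cm above the plate centre for over 2 s. It was within about 4 mm horizontally, its drift was small, and it did not touch the plate.
- **Return to the tray:** It stands upright, let go, about 1 cm from the tray's centre. I set it down a little hard, with up to about 26 N at the wrist.
- **Tensioner arm:** The gripper holds the post at about 0.61 rad by tool position (the stop is at 0.62), pushing with about 17 N. That was steady for 0.4 s before handing in. The camera put the post at (0.649, -0.065), within a few millimetres of the stop.

**What I did not check:**
- I could not see the pawl. I infer the click from the arm angle being well past 0.36.
- The top view of the post and part of the press was hidden by the robot arm at the end.
- I never measured the other bench items again. The path kept clear of them and I saw nothing shifted in the pictures.

**What went wrong on the way:**
- Joint 7 ran up to its range limit (2.6) once while I was turning the tool, and I turned back.
- The fingers closed on the thermometer only as the lift began, so it was gripped about 1 cm higher than planned.

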